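# Wind the mixer and press its paddle home

## Robot

A 6-joint arm with a two-finger parallel gripper is mounted at the origin on a cart in front of the work surface, level with it; the furniture and walls round the work are solid. World frame = base frame: x ahead of the robot, y to its left, z up, the work surface at z = 0. Lengths are in m, angles in rad, forces in N, time in s.
With the tool pointing down it reaches from about 0.25 to 0.775 m from the base axis. Payload 4 kg.
Tool frame: the origin (TCP) lies at the very end of the fingers, on their centre line; the grasp point (between the pads) lies 19 mm behind it (ctrl.pinch_z is the distance from the TCP to the grasp point, in m); z points along the fingers, y is the line along which they close (so a half turn about z gives the same grasp; the last joint's range is limited). The gripper opens to 85 mm and grips with 20 to 120 N. Pads are 22 mm wide; open, the fingers measure 114 mm over their backs; the gripper's body (76 mm by 85 mm) begins 54 mm behind the grasp point. The pads swing forward as they close: fully open they stand 13 mm farther back than shut.
Start: joints at [1.022, 0.087, 1.371, -0, 1.684, -0.103], TCP at [0.237, 0.496, 0.231] pointing down, gripper open.
Joint ranges: [-3.1, 3.1], [-0.76, 2.03], [0.27, 2.55], [-1.08, 4.22], [0.17, 2.65], [-2.57, 2.57]. Speed limits (rad/s): [2.79, 2.79, 3.14, 3.14, 3.14, 3.14].

## Interface

Orientations are given as a rotation vector (axis times angle).
In Python, from cell import ctrl gives the robot as it stands.
- The arm moves only by the shell command python3 -m inch 'ROWS' [FORCE]. ROWS is JSON, a list of rows, each an object with "jaw": the finger opening in mm, from 0 to 85.4; "xyz": the shift along the world's x, y, z in units of 60 mm (1.0 is 60 mm), a list of three; "twist": the turn about the world's z in units of 6 degrees (1.0 is 6 degrees). In form: [{"jaw": jaw, "xyz": [x, y, z], "twist": twist}, ...]. A call has 1 to 20 rows; each row is the pose to reach, as a shift and turn from the pose commanded when the call began; what a row does not reach only later rows make up. A row lasts 1/8 s, in which the tool goes at most 62.5 mm and 10.7 degrees, less where a joint would pass 70% of its speed; a pose out of reach is approached as far as the arm can. A call with a gripper value outside its range is refused whole. The fingers move at their own pace and stop on an object; FORCE is the grip in N (left out, the last holds). Time passes only in rows, so rows that repeat a pose let the fingers close. It gives the time, the measured TCP pose, the force, the opening and the grip force at its end, in the units of the state.
- ctrl.sense(): the state, without advancing time (a new reading comes with each control period).
- ctrl.get_image(name): name is "scene" or "top" or "wrist"; returns the picture (480x640x3 uint8, blue, green, red); there is no depth.
- ctrl.camera_params(name): a dict with "fx", "fy", "cx", "cy" (pixels), "rvec" (rotation vector, rad) and "tvec" (3), from world to camera coordinates, as OpenCV has them. Camera axes: x right, y down, z forward; pixel columns grow to the right and rows downward; lengths in m; the calibration is good to about 2 mm. A picture is of the moment at which its call begins: read the wrist's pose just before it. camera_params takes no time and is no camera call; for the wrist camera it gives the pose at the moment of the call.
- ctrl.sign_off(): hands the job in; it is judged then, once.
The state is a dict: "clock": time; "qpos": joint angles; "joint_velocities": joint speeds; "joint_torque": joint torques, N m; "position": TCP position; "eef_rot": TCP orientation; "force": force on the tool from outside, world axes, zero at the start; "torque": the same for the moment, N m; "finger_gap": finger opening in m; "gripper_force": force on a finger pad.
Only numpy, scipy, OpenCV 4.12 (cv2) and the standard library are available. Lean on these libraries where they do the work, as an engineer would, in place of code of your own. Each camera call takes 0.05 s, during which the arm holds its last target. There are 200 camera calls.

## Task

First wind the mixer's key clockwise, in several part turns, until it is fully wound. Then take the flat paddle beater (not the wire whisk) out of the rack, turn it until the fins of its stem mesh with the slots of the mixer's chuck, and slide it in fully home, collar against the chuck's rim. A spring pushes it back out, so finish while still gripping the paddle and pressing it down; leave the whisk in the rack and everything else undisturbed.

Things in the scene. Friction and masses are not known exactly. Their poses are not given: they have to be found in the camera images.
- mixer: wind-up mixer head lying on its back on the worktop, fixed there: white rounded housing 100 (x) x 205 (y) x 60 mm high with a metal band round it. Origin: centre of its underside. Its own +y end carries the chuck on the top face, its -y end the winding key (each 55 mm from the centre, so 110 mm apart).
- key_grip (a point): middle of the wing of the winding key: a flat upright steel wing 40 mm wide (along the point's x), 8 mm thick (along its y), 24 mm high, from 17 to 41 mm above the housing top; the point is at the wing's centre, on the vertical turning axis, and turns with it.
- key (a joint): winding of the key, rad; grows as the key is turned clockwise seen from above. Starts slack between 0.2 and 0.8; a hard stop (spring fully wound) is at 3.0. It takes 0.10 to 0.15 N m to turn, and stays where it is left.
- chuck_mouth (a point): centre of the top rim of the chuck: an upright steel tube, outer diameter 42, bore 26 mm, 28 mm above the housing top. 5 mm below the rim, four steel blocks leave a cross of slots 8 mm wide, along the point's x and y (axes turn with the chuck). The slots run down through the tube. The chuck is stiff (0.35 N m) and stands at a random angle up to 0.75 rad either way from the housing's axes.
- ejector (a joint): travel of the sprung black ejector pin at the bottom of the chuck, m, 0 = up (its tip 16 mm below the rim), 0.010 when an attachment is fully home, stop at 0.011. It pushes up with 5 N at first touch, 9 N at 10 mm, and lifts the attachment again as soon as it is let go.
- rack: fixed wooden attachment rack, 64 (x) x 190 (y) x 35 mm high, origin at the centre of its underside; two round holes of 27 mm at y = +55 and -55 mm, 30 mm deep. Paddle and whisk stand loosely in them, either way round, at any angle.
- paddle_grip (a point): centre of the solid top bar of the flat paddle beater (grey plastic, 110 g): the bar is 50 mm wide (point's y), 10 mm thick (point's x), 22 mm high; the point is 11 mm below the paddle's top and 59 mm above the underside of its collar. z points up. Below the bar is an open flat frame in the same plane, then a round collar 36 mm across and 5 mm thick, then the metal stem.
- paddle_seat (a point): centre of the underside of the paddle's collar. The stem reaches 26 mm below it: a cross of four fins, 22 mm across and 5.5 mm thick, along the paddle's x and y (so it fits the slots at every quarter turn), with its lowest 5 mm drawn in for lead. Fully home, this point lies on chuck_mouth.
- whisk_seat (a point): the wire balloon whisk in the other hole of the rack (46 mm across the wires, 77 mm above its collar, same kind of stem): centre of its collar's underside. Not to be used.
- mug: bystander: teal mug with one handle, 68x99x73 mm, origin at the centre of its underside. Not to be disturbed.
- glass_cup: bystander: small clear glass cup with a handle, 45x77x51 mm, origin at the centre of its underside. Not to be disturbed.
- shot_a: bystander: small amber shot glass, 39x39x52 mm, origin at the centre of its underside. Not to be disturbed.
- shot_b: bystander: small amber shot glass, 39x39x52 mm, origin at the centre of its underside. Not to be disturbed.
- coffee_jar: bystander: glass jar of coffee with wooden lid, 66x66x106 mm, origin at the centre of its underside. Not to be disturbed.
- short_glass: bystander: short straight drinking glass, 52x52x84 mm, origin at the centre of its underside. Not to be disturbed.
- paddle: the flat paddle as a whole; origin at the tip of its stem, 26 mm below its collar's underside; axes as paddle_grip.
There are look-alikes about, which are no part of the job. What is shaped like the paddle but green is not meant.

How it is judged:
On the way, in this order (a step that is already met when the one before it is completed fails the run):
1. the key is fully wound (at least 2.75 rad) while the paddle is still away from the chuck (value of joint key above 2.75 rad and horizontal distance between paddle_seat and chuck_mouth above 0.05 m), for 0.2 s.
2. the paddle's stem has meshed: its collar is within 16 mm of the chuck's rim, on its axis (z of paddle_seat in the frame of chuck_mouth below 0.016 m and horizontal distance between paddle_seat and chuck_mouth below 0.005 m and value of joint key above 2.75 rad), for 0.1 s.
At the end, for the whole second after the job is handed in: The key is still wound (over 2.75 of 3.0 rad); the paddle is upright (0.08 rad), its collar within 2 mm of the chuck's rim and 3 mm of its axis, ejector pin held down over 7.5 mm; the fingers still grip the paddle (over 1.5 N) and it is at rest; the whisk is in its rack hole (moved under 10 mm) (value of joint key above 2.75 rad and z of paddle_seat in the frame of chuck_mouth below 0.002 m and horizontal distance between paddle_seat and chuck_mouth below 0.003 m and angle between paddle_grip's own z axis and vertical below 0.08 rad and value of joint ejector above 0.0075 m and contact force between the fingers and paddle above 1.5 N and linear speed of paddle below 0.02 m/s and distance of whisk_seat from where it was at the start of the episode below 0.01 m); the arm keeps its last pose, push and grip.
It fails at once if a bystander on the worktop is moved by more than 25 mm (distance of any of mug, glass_cup, shot_a, shot_b, coffee_jar, short_glass from where it was at the start of the episode above 0.025 m).
It fails at once if the whisk is moved by more than 20 mm (distance of whisk_seat from where it was at the start of the episode above 0.02 m).
It also fails if it takes over 67 s, if anything falls off the work surface, if the arm or the gripper's body presses on something with over 40 N, if the wrist force passes 120 N, or if a joint passes its speed limit or range.

## Working session

There is one attempt and no reset: what is moved stays moved. The work goes in short steps, Python scripts to look and compute and a shell command to move; the robot and the scene stay as the last step left them, time stands still between calls to the robot, and variables do not carry over. Pictures are saved under pics/ and viewed, at most 10 in all, crops included, and the job is handed in when it is done.

```bash
mkdir -p pics; ls; cat > h.py <<'E'
import numpy as np, cv2
from cell import ctrl
def cam(n):
    p=ctrl.camera_params(n); R=cv2.Rodrigues(np.array(p["rvec"],float))[0]; t=np.array(p["tvec"],float).ravel()
    return p,R,t
def ray(c,u,v,z):
    p,R,t=c; d=R.T@np.array([(u-p["cx"])/p["fx"],(v-p["cy"])/p["fy"],1]); o=-R.T@t
    return o+d*(z-o[2])/d[2]
def proj(c,P):
    p,R,t=c; q=R@np.array(P,float)+t; return np.array([p["fx"]*q[0]/q[2]+p["cx"],p["fy"]*q[1]/q[2]+p["cy"]])
E
python3 - <<'E'
from h import *
for n in("scene","top"):
    cv2.imwrite(f"pics/{n}0.png",ctrl.get_image(n)); p,R,t=cam(n); print(n,p["fx"],-R.T@t,R[2])
s=ctrl.sense();print(s["position"],s["eef_rot"],s["clock"],s["finger_gap"])
E
```

```text
pics
scene 478.8057145169598 [-0.31272661 -0.64605545  0.6012915 ] [ 0.71556911  0.53992054 -0.44322303]
top 496.0432617387017 [ 0.43077317 -0.0240236   1.35540997] [ 0.09103363  0.00877291 -0.99580918]
[0.23692981 0.49586134 0.230233  ] [-6.94370969e-01 -3.06323351e+00  3.02116749e-03] 0.1 0.08519920943527802
```

View pics/scene0.png

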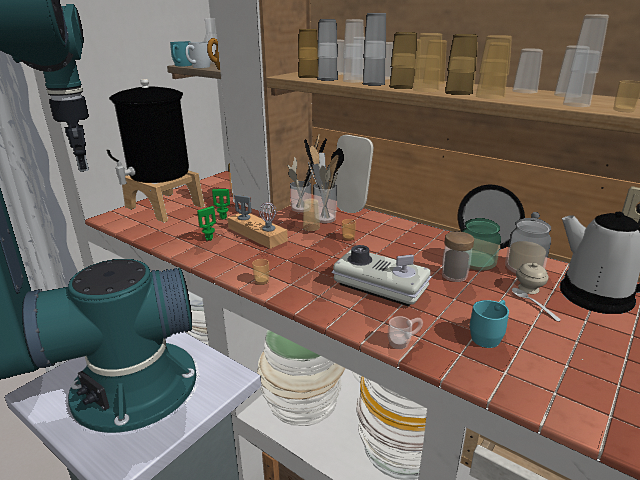

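View pics/top0.png

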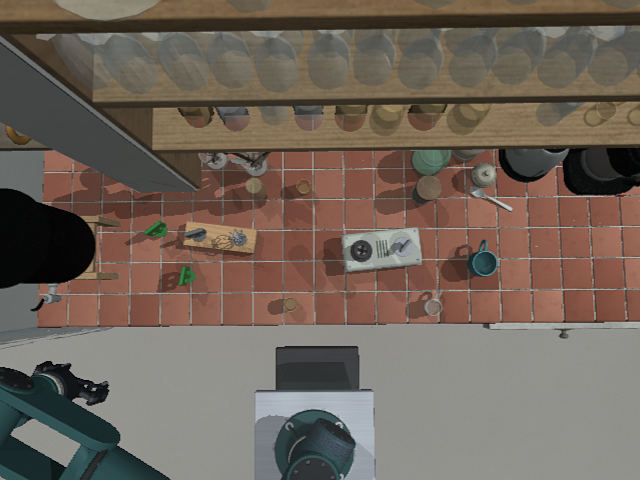

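Scene: grey paddle at (243,205), whisk (268,212), green look-alikes (207,222) and (222,200). In top, the paddle is at (195,234), the whisk (238,238), the greens (186,277) and (157,229), the chuck (361,250) and the key (402,246). I choose the grey paddle in the rack and check it in a crop.

```bash
python3 - <<'E'
from h import *
a=cv2.imread("pics/top0.png"); s=cv2.imread("pics/scene0.png")
A=cv2.resize(a[212:262,175:265],(720,400)[0:2] and (540,300),interpolation=cv2.INTER_CUBIC)
B=cv2.resize(a[222:277,335:430],(518,300),interpolation=cv2.INTER_CUBIC)[:, :260*2]
im=np.zeros((600,800,3),np.uint8); im[:300,:540]=A; im[300:,:518]=B
C=cv2.resize(s[185:255,190:295],(260,173)); im[:173,540:800]=C
D=cv2.resize(s[235:310,325:435],(260,177)); im[300:477,540:800]=D
cv2.imwrite("pics/c1.png",im)
c=cam("top")
for n,u,v,z in [("paddle",195,234,.1),("whisk",238,238,.1),("chuck",361,250,.088),("key",402,246,.1),("mug",483,262,.07),("cup",433,308,.05),("shot",290,306,.05),("shot2",303,187,.05),("jar",428,188,.1),("glass",254,186,.08),("g1",186,277,.07),("g2",157,229,.07)]: print(n,ray(c,u,v,z).round(3))
p=[ray(c,u,v,.035) for u,v in [(186,222),(257,231),(253,254),(182,246)]];print("rack",np.mean(p,0),*p)
p=[ray(c,u,v,.06) for u,v in [(342,235),(418,228),(422,262),(346,272)]];print("mix",np.mean(p,0),*p)
E
```

```text
paddle [0.565 0.298 0.1  ]
whisk [0.554 0.188 0.1  ]
chuck [ 0.521 -0.125  0.088]
key [ 0.529 -0.228  0.1  ]
mug [ 0.488 -0.441  0.07 ]
cup [ 0.37  -0.313  0.05 ]
shot [0.379 0.06  0.05 ]
shot2 [0.694 0.024 0.05 ]
jar [ 0.677 -0.298  0.1  ]
glass [0.691 0.15  0.08 ]
g1 [0.456 0.328 0.07 ]
g2 [0.582 0.406 0.07 ]
rack [0.55975569 0.24891999 0.035     ] [0.60443597 0.33944984 0.035     ] [0.57823293 0.14824826 0.035     ] [0.51656714 0.15879392 0.035     ] [0.53978673 0.34918792 0.035     ]
mix [ 0.52440878 -0.18236106  0.06      ] [ 0.56271352 -0.07832163  0.06      ] [ 0.57924903 -0.27783995  0.06      ] [ 0.48996439 -0.28582569  0.06      ] [ 0.46570817 -0.08745696  0.06      ]
```

View pics/c1.png

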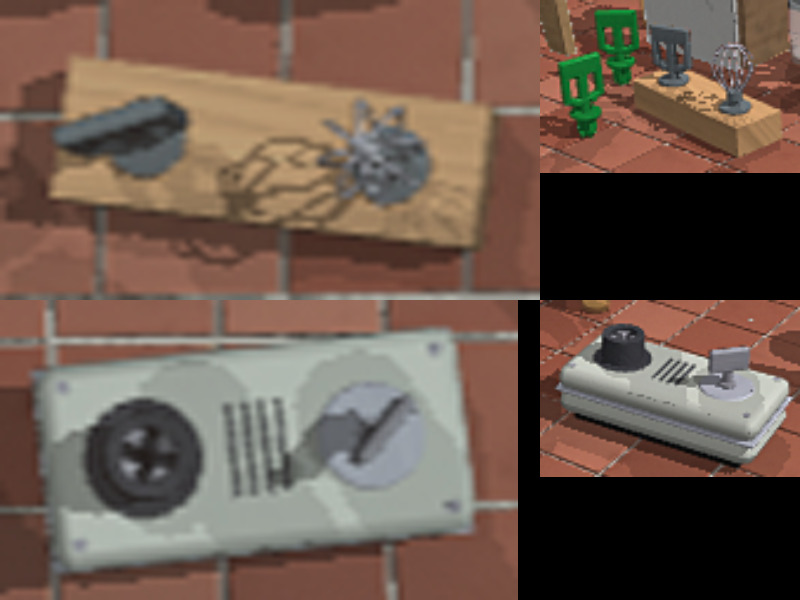

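The crop confirms it: the grey flat paddle at the left of the rack, the whisk at right, and both greens standing clear of the rack. The chuck is at top (361.4,251) and the key wing runs from (400,251) to (410,240).

```bash
cat >> h.py <<'E'
def tool():
    s=ctrl.sense(); R=cv2.Rodrigues(np.array(s["eef_rot"],float))[0]
    return np.array(s["position"]),np.degrees(np.arctan2(R[1,1],R[0,1])),s   # pos, yaw (deg) of closing line
E
python3 - <<'E'
from h import *
c=cam("top")
a=ray(c,400.1,251.3,.101);b=ray(c,410.2,240,.101);d=b-a;print("key",(a+b)/2,np.linalg.norm(d),np.degrees(np.arctan2(d[1],d[0])))
print("chuck",ray(c,361.4,251,.088))
P,y,s=tool();print(P,y,s["qpos"][5],s["qpos"][0])
w=cam("wrist");R=cv2.Rodrigues(np.array(s["eef_rot"]))[0];print("cam in tool",R.T@(-w[1].T@w[2]-P),R.T@w[1][2],w[0]["fx"])
E
```

```text
key [ 0.52990027 -0.23611704  0.101     ] 0.038719146888477905 -42.68062432476739
chuck [ 0.51823854 -0.12621552  0.088     ]
[0.23692981 0.49586134 0.230233  ] 64.45617308028736 -0.10309003085686645 1.0218829037329986
cam in tool [ 0.06997882 -0.00071529 -0.14279869] [-2.75598226e-01  1.31820606e-04  9.61272906e-01] 330.6905957065926
```

```bash
python3 -m inch '[{"jaw":60,"xyz":[4.88,-12.2,-0.5],"twist":-2.9},{"jaw":60,"xyz":[4.88,-12.2,-0.5],"twist":-2.9},{"jaw":60,"xyz":[4.88,-12.2,-0.5],"twist":-2.9},{"jaw":60,"xyz":[4.88,-12.2,-0.5],"twist":-2.9},{"jaw":60,"xyz":[4.88,-12.2,-0.5],"twist":-2.9},{"jaw":60,"xyz":[4.88,-12.2,-0.5],"twist":-2.9},{"jaw":60,"xyz":[4.88,-12.2,-0.5],"twist":-2.9},{"jaw":60,"xyz":[4.88,-12.2,-0.5],"twist":-2.9},{"jaw":60,"xyz":[4.88,-12.2,-0.5],"twist":-2.9},{"jaw":60,"xyz":[4.88,-12.2,-0.5],"twist":-2.9},{"jaw":60,"xyz":[4.88,-12.2,-0.5],"twist":-2.9},{"jaw":60,"xyz":[4.88,-12.2,-0.5],"twist":-2.9},{"jaw":60,"xyz":[4.88,-12.2,-0.5],"twist":-2.9},{"jaw":60,"xyz":[4.88,-12.2,-0.5],"twist":-2.9},{"jaw":60,"xyz":[4.88,-12.2,-0.5],"twist":-2.9},{"jaw":60,"xyz":[4.88,-12.2,-0.5],"twist":-2.9}]'
python3 - <<'E'
from h import *
P,y,s=tool();c=cam("wrist");cv2.imwrite("pics/w1.png",ctrl.get_image("wrist"));np.save("w1.npy",np.r_[c[1].ravel(),c[2]])
print(P,y,s["qpos"],s["clock"],proj(c,[.53,-.236,.101]),proj(c,[.518,-.126,.088]))
E
```

```text
clock: 2.1
position: [0.5298, -0.2344, 0.2016]
eef_rot: [1.148, 2.924, 0.001]
force: [-0.3, 0.0, 0.5]
finger_gap: 0.06
gripper_force: 0.0
[ 0.52978793 -0.23443424  0.20160802] 47.14398979594231 [-5.14675605e-01  1.59792715e-01  1.34887117e+00  3.87361375e-04
  1.63284946e+00 -1.33746942e+00] 2.1 [316.6971136 242.2716902] [415.25842356 128.08667039]
```

View pics/w1.png

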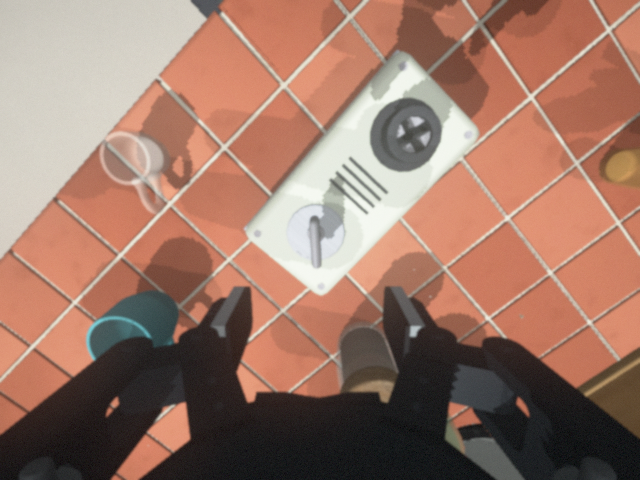

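Wrist view: the key wing runs from (315,220) to (318,265), the chuck is centred near (413,129) with its slot cross at (412,135), and the mug, cup and jar are clear. This agrees with the predicted pixels.

```bash
python3 - <<'E'
from h import *
c=cam("wrist")
a=ray(c,315,221,.101);b=ray(c,318,264,.101);d=b-a;print((a+b)/2,np.linalg.norm(d),np.degrees(np.arctan2(d[1],d[0])))
# slots: two arms of cross in enlarged crop
im=cv2.imread("pics/w1.png")[95:170,360:450];cv2.imwrite("pics/c2.png",cv2.resize(im,None,fx=6,fy=6,interpolation=cv2.INTER_CUBIC))
g=cv2.cvtColor(cv2.imread("pics/w1.png"),cv2.COLOR_BGR2GRAY)
print(ray(c,413,129,.088))
E
```

```text
[ 0.53041623 -0.23651621  0.101     ] 0.0344699807294435 -39.05099194932119
[ 0.51748375 -0.12763168  0.088     ]
```

View pics/c2.png

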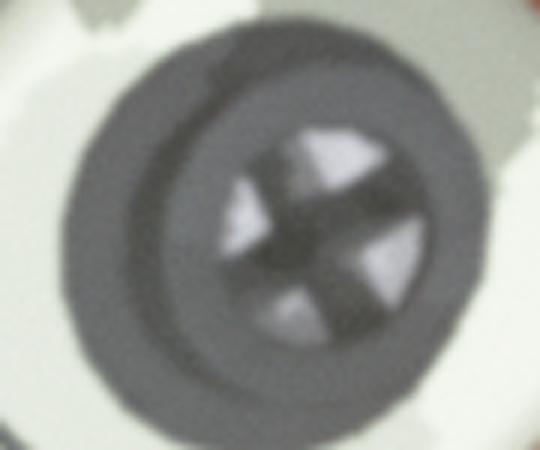

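```bash
python3 -m inch '[{"jaw":60,"xyz":[0,0,-1],"twist":0.3},{"jaw":60,"xyz":[0,0,-1.8],"twist":0.3},{"jaw":60,"xyz":[0,0,-2.1],"twist":0.3},{"jaw":60,"xyz":[0,0,-2.1],"twist":0.3},{"jaw":4,"xyz":[0,0,-2.1],"twist":0.3},{"jaw":4,"xyz":[0,0,-2.1],"twist":0.3},{"jaw":4,"xyz":[0,0,-2.1],"twist":0.3},{"jaw":4,"xyz":[0,0,-2.1],"twist":0.3},{"jaw":4,"xyz":[0,0,-2.1],"twist":0.3},{"jaw":4,"xyz":[0,0,-2.1],"twist":0.3}]' 40
python3 -c "
from h import *
P,y,s=tool();print(P,y,s['torque'])"
```

```text
clock: 3.4
position: [0.5302, -0.2371, 0.0773]
eef_rot: [1.103, 2.939, -0.003]
force: [-2.7, -1.6, 6.3]
finger_gap: 0.0072
gripper_force: 41.6
[ 0.53022942 -0.23706601  0.07728054] 48.841089148288106 [-0.36692875  0.48088327  0.14941551]
```

```bash
python3 -m inch '[{"jaw":4,"xyz":[0,0,0.05],"twist":-1.2},{"jaw":4,"xyz":[0,0,0.05],"twist":-2.4},{"jaw":4,"xyz":[0,0,0.05],"twist":-3.6},{"jaw":4,"xyz":[0,0,0.05],"twist":-4.8},{"jaw":4,"xyz":[0,0,0.05],"twist":-6},{"jaw":4,"xyz":[0,0,0.05],"twist":-7.2},{"jaw":4,"xyz":[0,0,0.05],"twist":-8.4},{"jaw":4,"xyz":[0,0,0.05],"twist":-9.6},{"jaw":4,"xyz":[0,0,0.05],"twist":-10.8},{"jaw":4,"xyz":[0,0,0.05],"twist":-12},{"jaw":4,"xyz":[0,0,0.05],"twist":-12},{"jaw":4,"xyz":[0,0,0.05],"twist":-12}]'
python3 -c "
from h import *
P,y,s=tool();print(P,y,s['torque'],s['qpos'][5])"
```

```text
clock: 4.9
position: [0.532, -0.2366, 0.0774]
eef_rot: [2.619, 1.728, 0.005]
force: [7.2, -3.9, -6.6]
finger_gap: 0.0072
gripper_force: 39.7
[ 0.53198128 -0.23659337  0.07741402] -23.162331209261435 [-0.63778243 -0.99400603  0.00278172] -0.11222882830606792
```

```bash
python3 -m inch '[{"jaw":25,"xyz":[0,0,0],"twist":0},{"jaw":25,"xyz":[0,0,0],"twist":0},{"jaw":25,"xyz":[0,0,0],"twist":0},{"jaw":4,"xyz":[0,0,0],"twist":0},{"jaw":4,"xyz":[0,0,0],"twist":0},{"jaw":4,"xyz":[0,0,0],"twist":0},{"jaw":4,"xyz":[0,0,0],"twist":-1.2},{"jaw":4,"xyz":[0,0,0],"twist":-2.4},{"jaw":4,"xyz":[0,0,0],"twist":-3.6},{"jaw":4,"xyz":[0,0,0],"twist":-4.8},{"jaw":4,"xyz":[0,0,0],"twist":-6},{"jaw":4,"xyz":[0,0,0],"twist":-7.2},{"jaw":4,"xyz":[0,0,0],"twist":-8.0},{"jaw":4,"xyz":[0,0,0],"twist":-8.5},{"jaw":4,"xyz":[0,0,0],"twist":-8.5}]'
python3 -c "
from h import *
P,y,s=tool();print(P,y,s['torque'],s['qpos'][5])"
```

```text
clock: 6.78
position: [0.533, -0.2376, 0.0789]
eef_rot: [3.106, 0.432, 0.011]
force: [8.4, -4.8, -5.6]
finger_gap: 0.0069
gripper_force: 42.0
[ 0.53295162 -0.23755077  0.07889639] -74.172709574625 [-0.63614388 -1.14247587 -0.00398406] 0.7780460315201598
```

```bash
for i in 1 2; do python3 -m inch '[{"jaw":4,"xyz":[0,0,0],"twist":-0.7},{"jaw":4,"xyz":[0,0,0],"twist":-1.4},{"jaw":4,"xyz":[0,0,0],"twist":-2},{"jaw":4,"xyz":[0,0,0],"twist":-2}]' >/dev/null
python3 -c "
from h import *
P,y,s=tool();print(P,y,np.round(s['force'],1),s['torque'],s['qpos'][5],s['joint_torque'][5],s['finger_gap'])"; done
```

```text
[ 0.53304634 -0.23778131  0.07901952] -85.89081851050162 [ 7.8 -5.7 -4.6] [-0.76112026 -1.24811953  1.58737834] 0.98330431737991 1.6868328675627708 0.006914045418533189
[ 0.53308546 -0.237938    0.07924759] -97.56874915841674 [ 7.6 -6.6 -3.4] [-0.94789596 -1.18488877  3.33745981] 1.1880362860217182 3.462046980857849 0.007302343463043665
```

```bash
python3 -m inch '[{"jaw":60,"xyz":[0,0,0],"twist":0},{"jaw":60,"xyz":[0,0,0],"twist":0},{"jaw":60,"xyz":[0,0,0],"twist":0},{"jaw":60,"xyz":[0,0,0],"twist":0},{"jaw":60,"xyz":[0,0,0.8],"twist":0},{"jaw":60,"xyz":[0,0,1.6],"twist":0},{"jaw":60,"xyz":[0,0,2.4],"twist":0},{"jaw":60,"xyz":[0,0,2.5],"twist":0},{"jaw":60,"xyz":[0,0,2.5],"twist":0}]'
python3 - <<'E'
from h import *
P,y,s=tool();c=cam("wrist");I=ctrl.get_image("wrist");cv2.imwrite("pics/w2.png",I)
u,v=proj(c,[.53,-.2365,.101]).astype(int);u2,v2=proj(c,[.5176,-.127,.088]).astype(int);print(P,y,u,v,u2,v2,s['torque'])
A=cv2.resize(I[max(v-50,0):v+50,u-50:u+50],(400,400));B=cv2.resize(I[max(v2-50,0):max(v2-50,0)+100,max(u2-50,0):max(u2-50,0)+100],(400,400))
cv2.imwrite("pics/c3.png",np.hstack([A,B]))
E
```

```text
clock: 8.9
position: [0.5299, -0.2357, 0.2284]
eef_rot: [3.133, -0.223, 0.001]
force: [-0.4, -0.1, -0.2]
finger_gap: 0.0601
gripper_force: 0.0
[ 0.52993525 -0.23570089  0.22841092] -98.1429350026035 317 231 199 258 [ 0.00868814 -0.03193672  0.02067033]
```

View pics/c3.png

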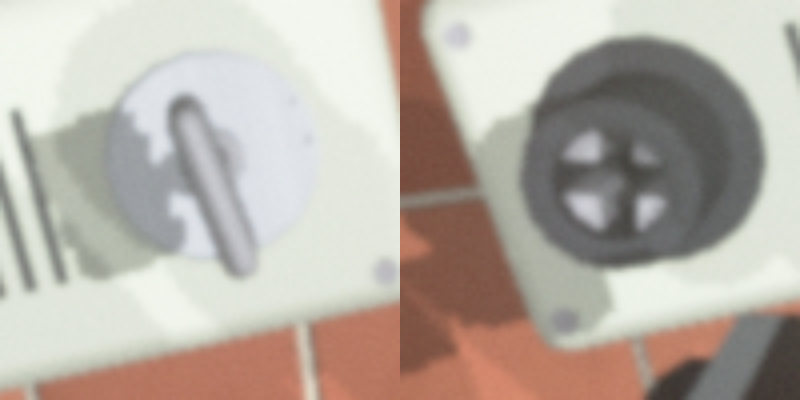

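Left: the wing, after winding, runs from full-frame (313,207) to (328,248). Right: the chuck seen aslant, with its slot cross almost upright in this image.

```bash
python3 - <<'E'
from h import *
c=cam("wrist")
a=ray(c,313.5,208,.101);b=ray(c,328,247.5,.101);d=b-a;print((a+b)/2,np.linalg.norm(d),np.degrees(np.arctan2(d[1],d[0])))
E
```

```text
[ 0.53235401 -0.23949247  0.101     ] 0.036069687543349147 -168.34910825476055
```

```bash
python3 -m inch '[{"jaw":60,"xyz":[-0.2,0.9,0],"twist":1},{"jaw":60,"xyz":[-0.2,1.81,-0.8],"twist":1.5},{"jaw":60,"xyz":[-0.2,1.81,-0.8],"twist":1.5},{"jaw":60,"xyz":[-0.2,1.81,-0.8],"twist":1.5},{"jaw":60,"xyz":[-0.2,1.81,-0.8],"twist":1.5}]'
python3 - <<'E'
from h import *
P,y,s=tool();c=cam("wrist");I=ctrl.get_image("wrist");cv2.imwrite("pics/w3.png",I)
cc=[.5178,-.1268,.083]
# rectify plane z=.083 to top-down 10 px/mm, 36x36mm ; image right=+x, down=-y
q=np.array([[cc[0]+a*.018,cc[1]+b*.018] for a,b in((-1,1),(1,1),(1,-1),(-1,-1))])
H=cv2.getPerspectiveTransform(np.float32([proj(c,[*p,.083]) for p in q]),np.float32([[0,0],[360,0],[360,360],[0,360]]))
W=cv2.warpPerspective(I,H,(360,360),flags=cv2.INTER_CUBIC)
q2=q+0
g=cv2.cvtColor(W,cv2.COLOR_BGR2GRAY)
u,v=proj(c,cc).astype(int);print(P,y,u,v)
A=cv2.resize(I[v-42:v+42,u-42:u+42],(360,360),interpolation=cv2.INTER_CUBIC)
cv2.imwrite("pics/c4.png",np.hstack([W,A]))
E
```

```text
clock: 9.57
position: [0.5186, -0.1284, 0.181]
eef_rot: [3.14, 0.022, 0.002]
force: [-0.7, -0.1, 0.2]
finger_gap: 0.0599
gripper_force: 0.0
[ 0.51858314 -0.12835039  0.18104993] -89.21359837812187 314 242
```

View pics/c4.png

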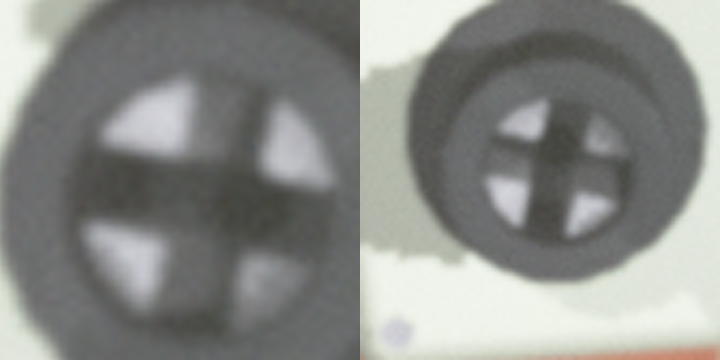

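Rectified view: the four bright blocks leave a cross whose arms run about -8.5° from world x/y. Its centre is near (215,206) px, which is about (0.5213,-0.1294). I'll take the opposite yaw, which cancels the wrist camera's offset.

```bash
cat >> h.py <<'E'
def chuck(I,c,cc=(.521,-.129,.083),out=None):
    q=np.array([[cc[0]+a*.018,cc[1]+b*.018] for a,b in((-1,1),(1,1),(1,-1),(-1,-1))])
    H=cv2.getPerspectiveTransform(np.float32([proj(c,[*p,cc[2]]) for p in q]),np.float32([[0,0],[360,0],[360,360],[0,360]]))
    W=cv2.warpPerspective(I,H,(360,360),flags=cv2.INTER_CUBIC)
    if out: cv2.imwrite(out,W)
    g=cv2.GaussianBlur(cv2.cvtColor(W,cv2.COLOR_BGR2GRAY),(9,9),0); M=np.zeros_like(g); cv2.circle(M,(180,180),150,255,-1)
    m=((g>125)&(M>0)).astype(np.uint8); n,l,st,ce=cv2.connectedComponentsWithStats(m)
    k=[i for i in range(1,n) if st[i,4]>800 and np.hypot(*(ce[i]-180))<125]
    return [(st[i,4],np.round([cc[0]+(ce[i][0]-180)*1e-4,cc[1]-(ce[i][1]-180)*1e-4],4)) for i in k]
E
python3 - <<'E'
from h import *
c=cam("wrist");print(tool()[0]);I=ctrl.get_image("wrist")
print(chuck(I,c,out="pics/r1.png"))
E
python3 -m inch '[{"jaw":60,"xyz":[0,0,0],"twist":30},{"jaw":60,"xyz":[0,0,0],"twist":30},{"jaw":60,"xyz":[0,0,0],"twist":30},{"jaw":60,"xyz":[0,0,0],"twist":30},{"jaw":60,"xyz":[0,0,0],"twist":30},{"jaw":60,"xyz":[0,0,0],"twist":30},{"jaw":60,"xyz":[0,0,0],"twist":30},{"jaw":60,"xyz":[0,0,0],"twist":30},{"jaw":60,"xyz":[0,0,0],"twist":30},{"jaw":60,"xyz":[0,0,0],"twist":30},{"jaw":60,"xyz":[0,0,0],"twist":30},{"jaw":60,"xyz":[0,0,0],"twist":30},{"jaw":60,"xyz":[0,0,0],"twist":30},{"jaw":60,"xyz":[0,0,0],"twist":30},{"jaw":60,"xyz":[0,0,0],"twist":30},{"jaw":60,"xyz":[0,0,0],"twist":30},{"jaw":60,"xyz":[0,0,0],"twist":30},{"jaw":60,"xyz":[0,0,0],"twist":30},{"jaw":60,"xyz":[0,0,0],"twist":30},{"jaw":60,"xyz":[0,0,0],"twist":30}]'
python3 - <<'E'
from h import *
P,y,s=tool();print(P,y);c=cam("wrist");I=ctrl.get_image("wrist")
print(chuck(I,c,out="pics/r2.png"))
cv2.imwrite("pics/c5.png",np.hstack([cv2.imread("pics/r1.png"),cv2.imread("pics/r2.png")]))
E
```

```text
[ 0.51872734 -0.12848517  0.18140214]
[(np.int32(6066), array([ 0.5156, -0.1208])), (np.int32(4486), array([ 0.5293, -0.1236])), (np.int32(4941), array([ 0.5129, -0.1347])), (np.int32(2344), array([ 0.5262, -0.1369]))]
clock: 12.18
position: [0.5181, -0.1274, 0.1805]
eef_rot: [-0.021, 3.141, -0.0]
force: [0.1, 0.3, -0.1]
finger_gap: 0.0598
gripper_force: 0.0
[ 0.5180618  -0.12737074  0.18052548] 90.77637400112584
[(np.int32(5725), array([ 0.515 , -0.1209])), (np.int32(5600), array([ 0.5292, -0.1236])), (np.int32(4354), array([ 0.5126, -0.1347])), (np.int32(2792), array([ 0.5259, -0.1371]))]
```

View pics/c5.png

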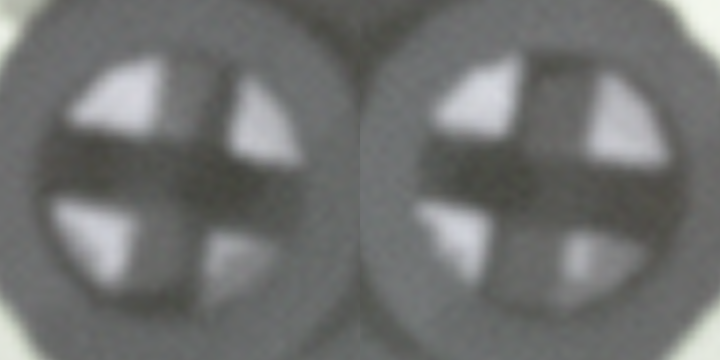

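Both views show the same cross. The block centroids put the chuck centre at (0.5208,-0.129) with the slots at about -10°. Now to the paddle.

```bash
python3 -m inch '[{"jaw":70,"xyz":[0.8,7.1,0.6],"twist":-13.1},{"jaw":70,"xyz":[0.8,7.1,0.6],"twist":-13.1},{"jaw":70,"xyz":[0.8,7.1,0.6],"twist":-13.1},{"jaw":70,"xyz":[0.8,7.1,0.6],"twist":-13.1},{"jaw":70,"xyz":[0.8,7.1,0.6],"twist":-13.1},{"jaw":70,"xyz":[0.8,7.1,0.6],"twist":-13.1},{"jaw":70,"xyz":[0.8,7.1,0.6],"twist":-13.1},{"jaw":70,"xyz":[0.8,7.1,0.6],"twist":-13.1},{"jaw":70,"xyz":[0.8,7.1,0.6],"twist":-13.1},{"jaw":70,"xyz":[0.8,7.1,0.6],"twist":-13.1},{"jaw":70,"xyz":[0.8,7.1,0.6],"twist":-13.1},{"jaw":70,"xyz":[0.8,7.1,0.6],"twist":-13.1}]'
python3 - <<'E'
from h import *
P,y,s=tool();print(P,y);c=cam("wrist");I=ctrl.get_image("wrist")
cv2.imwrite("pics/w4.png",I);print(proj(c,[.566,.298,.105]))
E
```

```text
clock: 13.72
position: [0.5661, 0.2977, 0.2166]
eef_rot: [1.973, 2.445, 0.0]
force: [-0.8, 0.4, 0.8]
finger_gap: 0.07
gripper_force: 0.0
[0.56614595 0.2976813  0.2165535 ] 12.186458310023843
[317.60851706 236.12415425]
```

View pics/w4.png

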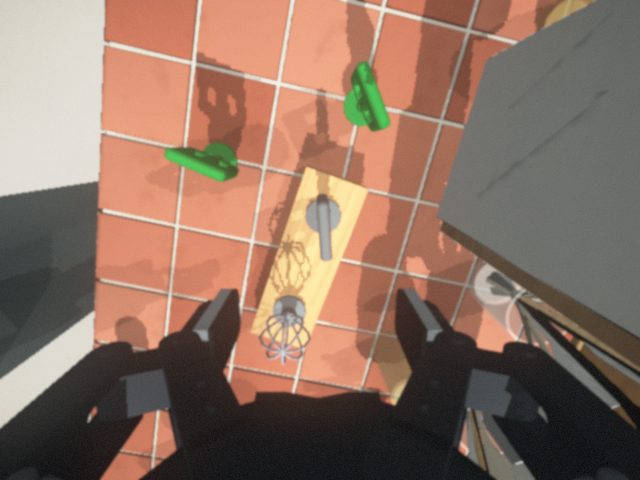

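The wrist view shows the grey paddle's bar from (321,197) to (327,258) with its collar near (323,216). The whisk is at (290,320), the greens are at (203,162) and (367,97), and the finger line is clear.

```bash
python3 - <<'E'
from h import *
c=cam("wrist");I=cv2.imread("pics/w4.png")
hs=cv2.cvtColor(I,cv2.COLOR_BGR2HSV);m=((hs[...,1]<60)&(hs[...,2]>60)).astype(np.uint8);m[:190]=0;m[270:]=0;m[:,:295]=0;m[:,350:]=0
n,l,st,ce=cv2.connectedComponentsWithStats(m);print(st[1:],ce[1:])
for (u1,v1,u2,v2) in [(321.5,198,326.5,258)]:
    a=ray(c,u1,v1,.105);b=ray(c,u2,v2,.105);d=b-a;print((a+b)/2,np.linalg.norm(d),np.degrees(np.arctan2(d[1],d[0])))
print("collar",ray(c,323,215,.04)); print("whisk",ray(c,290,309,.04))
E
```

```text
[[ 306  198   35   63 1219]
 [ 323  198    1    1    1]
 [ 341  259    9    4   25]] [[323.39212469 222.75717801]
 [323.         198.        ]
 [345.28       260.28      ]]
[0.56971005 0.30516084 0.105     ] 0.04905866363098577 -72.85045331831684
collar [0.57052591 0.30314898 0.04      ]
whisk [0.55814321 0.19605595 0.04      ]
```

```bash
python3 -m inch '[{"jaw":60,"xyz":[0.06,0.115,-0.5],"twist":0.8},{"jaw":50,"xyz":[0.06,0.115,-1.2],"twist":0.8},{"jaw":50,"xyz":[0.06,0.115,-1.9],"twist":0.8},{"jaw":50,"xyz":[0.06,0.115,-2.35],"twist":0.8},{"jaw":50,"xyz":[0.06,0.115,-2.35],"twist":0.8},{"jaw":5,"xyz":[0.06,0.115,-2.35],"twist":0.8},{"jaw":5,"xyz":[0.06,0.115,-2.35],"twist":0.8},{"jaw":5,"xyz":[0.06,0.115,-2.35],"twist":0.8},{"jaw":5,"xyz":[0.06,0.115,-2.35],"twist":0.8},{"jaw":5,"xyz":[0.06,0.115,-2.35],"twist":0.8},{"jaw":5,"xyz":[0.06,0.115,-2.35],"twist":0.8}]' 70
python3 -c "
from h import *
P,y,s=tool();print(P,y,s['torque'])"
```

```text
clock: 15.15
position: [0.5708, 0.3063, 0.0778]
eef_rot: [1.866, 2.525, 0.006]
force: [-0.6, -0.7, 5.9]
finger_gap: 0.0088
gripper_force: 68.8
[0.57079475 0.30626542 0.07775883] 17.064306700646775 [-0.08601316  0.00356754  0.0072104 ]
```

```bash
python3 -m inch '[{"jaw":5,"xyz":[0,0,0.6],"twist":0},{"jaw":5,"xyz":[0,0,1.3],"twist":0},{"jaw":5,"xyz":[0,0,2],"twist":0},{"jaw":5,"xyz":[0,0,2.6],"twist":0},{"jaw":5,"xyz":[-0.1,-0.8,2.6],"twist":-0.5},{"jaw":5,"xyz":[-0.2,-1.6,2.6],"twist":-1},{"jaw":5,"xyz":[-0.3,-2.4,2.6],"twist":-1.5},{"jaw":5,"xyz":[-0.4,-3.2,2.6],"twist":-2},{"jaw":5,"xyz":[-0.5,-4,2.6],"twist":-2.5},{"jaw":5,"xyz":[-0.6,-4.8,2.6],"twist":-3},{"jaw":5,"xyz":[-0.65,-5.6,2.6],"twist":-3.5},{"jaw":5,"xyz":[-0.75,-6.4,2.6],"twist":-4},{"jaw":5,"xyz":[-0.83,-7,2.6],"twist":-4.5},{"jaw":5,"xyz":[-0.83,-7.26,2.6],"twist":-4.5},{"jaw":5,"xyz":[-0.83,-7.26,2.1],"twist":-4.5},{"jaw":5,"xyz":[-0.83,-7.26,1.7],"twist":-4.5},{"jaw":5,"xyz":[-0.83,-7.26,1.7],"twist":-4.5},{"jaw":5,"xyz":[-0.83,-7.26,1.7],"twist":-4.5},{"jaw":5,"xyz":[-0.83,-7.26,1.7],"twist":-4.5}]'
python3 - <<'E'
from h import *
P,y,s=tool();print(P,y)
Is,It,Iw=[ctrl.get_image(n) for n in("scene","top","wrist")]
out=np.zeros((400,800,3),np.uint8)
u,v=proj(cam("scene"),[P[0],P[1],P[2]-.06]).astype(int);print(u,v);out[:,:400]=cv2.resize(Is[v-40:v+40,u-40:u+40],(400,400),interpolation=cv2.INTER_CUBIC)
out[:300,400:]=cv2.resize(Iw,(400,300))
cv2.imwrite("pics/c6.png",out);cv2.imwrite("pics/w5.png",Iw);cv2.imwrite("pics/s5.png",Is)
for z in(-.0428,-.0688): print(proj(cam("scene"),P+[0,0,z]),proj(cam("wrist"),P+[0,0,z]))
print("chuck",proj(cam("scene"),[.5208,-.129,.088]))
E
```

```text
clock: 17.52
position: [0.5206, -0.1298, 0.179]
eef_rot: [2.403, 2.02, 0.002]
force: [-0.7, 0.6, -2.2]
finger_gap: 0.0089
gripper_force: 69.0
[ 0.52064229 -0.12979815  0.17900462] -9.904311139431838
361 237
[361.34213337 230.22672955] [318.21352224 266.62670112]
[360.98875052 240.51519486] [317.9609597  253.06310896]
chuck [360.43746925 249.01058393]
```

View pics/c6.png

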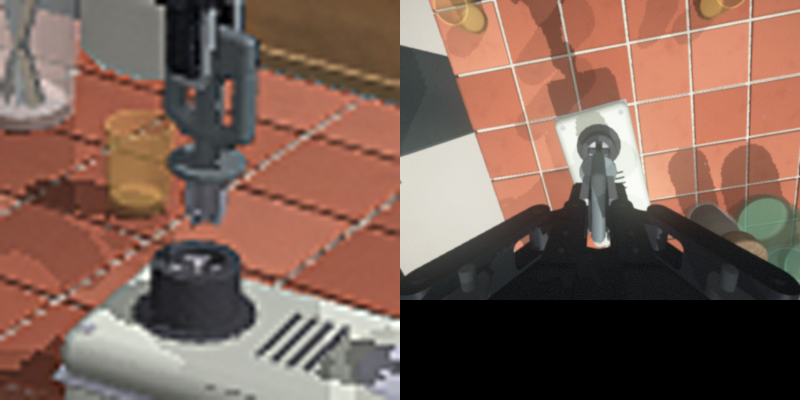

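The scene crop shows the paddle upright in the grip. Its collar centre is at about (362.2,229.4) against (361.3,230.2) predicted, so it sits about 2 mm off along -y. I'll refine with silhouettes.

```bash
python3 - <<'E'
from h import *
I=cv2.imread("pics/s5.png").astype(int)
sat=I.max(2)-I.min(2)   # tiles saturated, grey things not
for v in (228,229,230,236,238,240,250,252,254): 
    r=sat[v,340:385]; k=np.where(r<45)[0]+340
    # subpixel edges at sat 45 crossing on run containing ~361
    i=361
    while sat[v,i]<45 and i>330:i-=1
    L=i+(sat[v,i]-45)/max(1,sat[v,i]-sat[v,i+1]);
    i=361
    while sat[v,i]<45 and i<395:i+=1
    Rr=i-(sat[v,i]-45)/max(1,sat[v,i]-sat[v,i-1]); print(v,round(L,1),round(Rr,1),"c",round((L+Rr)/2,2))
g=I.mean(2).astype(int)
for v in (246,248,250,252,256): print(v,g[v,345:378])
E
```

```text
228 353.9 369.2 c 361.53
229 353.8 370.2 c 361.98
230 354.0 369.4 c 361.69
236 357.5 366.2 c 361.85
238 357.6 365.6 c 361.6
240 358.2 365.1 c 361.66
250 349.1 369.0 c 359.05
252 347.1 368.8 c 357.98
254 344.4 376.6 c 360.54
246 [ 91 111  92  45  94  98 102 109  79  41  74  76  73  68  67  58  64  62
  64  63  59  72 133 134 131 130 130 130 132 132 133 132 133]
248 [ 69 162 118 113 118 120  85  46  44  33  54  51  71 143 137 139 125 121
  45  29  26  60  65  54 136 135 133 133 133 131 133 133 132]
250 [115 113 110 106 117 183  80  61  80  79 137 169  97  83  73 146  78  49
 106 132  69  63  66  66  71 114 141 135 138 137 137 135 136]
252 [116 114 127 185 233 247  69  23  31  32  45  72  76  67  64  62  66  67
  68  71  74  70  56  47 112 127 119 108  69  61  53  88  89]
256 [137 137 142 114  43  41  27  31  37  40  38  40  46  44  45  51  54  54
  56  59  60  59  59  53  52 118 189 188 182 181 182 182 181]
```

```bash
python3 -m inch '[{"jaw":5,"xyz":[0.01,0.04,0],"twist":0},{"jaw":5,"xyz":[0.01,0.04,-0.15],"twist":0},{"jaw":5,"xyz":[0.01,0.04,-0.3],"twist":0},{"jaw":5,"xyz":[0.01,0.04,-0.4],"twist":0},{"jaw":5,"xyz":[0.01,0.04,-0.5],"twist":0},{"jaw":5,"xyz":[0.01,0.04,-0.5],"twist":0},{"jaw":5,"xyz":[0.01,0.04,-0.5],"twist":0}]'
python3 -c "
from h import *
P,y,s=tool();print(P,y,s['torque'])"
```

```text
clock: 18.55
position: [0.5205, -0.127, 0.147]
eef_rot: [-2.405, -2.02, -0.001]
force: [1.2, 1.3, -2.5]
finger_gap: 0.0089
gripper_force: 69.2
[ 0.52051068 -0.127037    0.14696962] -9.929710675537024 [ 0.34854834 -0.38861937  0.07676479]
```

```bash
python3 -m inch '[{"jaw":5,"xyz":[0,0,-0.05],"twist":0},{"jaw":5,"xyz":[0,0,-0.1],"twist":0},{"jaw":5,"xyz":[0,0,-0.15],"twist":0},{"jaw":5,"xyz":[0,0,-0.15],"twist":0}]'
python3 -c "
from h import *
P,y,s=tool();print(P,y,s['torque'])"
```

```text
clock: 19.05
position: [0.5208, -0.1267, 0.1389]
eef_rot: [-2.405, -2.021, -0.003]
force: [2.0, 4.9, 4.1]
finger_gap: 0.0091
gripper_force: 69.9
[ 0.52083163 -0.12671836  0.13892729] -9.924291462903053 [ 1.12422977 -0.28758442 -0.02904634]
```

```bash
python3 -m inch '[{"jaw":5,"xyz":[0.005,0.02,-0.05],"twist":0},{"jaw":5,"xyz":[0.005,0.02,-0.1],"twist":0},{"jaw":5,"xyz":[0.005,0.02,-0.15],"twist":0},{"jaw":5,"xyz":[0.005,0.02,-0.17],"twist":0},{"jaw":5,"xyz":[0.005,0.02,-0.17],"twist":0}]'
python3 -c "
from h import *
P,y,s=tool();print(P,y,s['torque'])"
```

```text
clock: 19.68
position: [0.5211, -0.1264, 0.1308]
eef_rot: [2.404, 2.019, 0.002]
force: [-1.3, 5.1, 10.5]
finger_gap: 0.0089
gripper_force: 71.1
[ 0.52111494 -0.12638889  0.13076718] -9.940162072587222 [ 0.94456294  0.4315886  -0.0663007 ]
```

```bash
python3 -m inch '[{"jaw":5,"xyz":[0,0.01,-0.04],"twist":0},{"jaw":5,"xyz":[0,0.01,-0.08],"twist":0},{"jaw":5,"xyz":[0,0.01,-0.08],"twist":0},{"jaw":5,"xyz":[0,0.01,-0.08],"twist":0}]'
python3 -c "
from h import *
P,y,s=tool();print(P,y,s['torque'])"
```

```text
clock: 20.18
position: [0.5214, -0.1263, 0.1306]
eef_rot: [2.401, 2.017, 0.003]
force: [-9.0, 5.4, 26.6]
finger_gap: 0.009
gripper_force: 73.5
[ 0.52142615 -0.12634662  0.13058632] -9.945873233836615 [ 1.10312552  1.7101815  -0.10065523]
```

```bash
python3 -m inch '[{"jaw":5,"xyz":[-0.02,0.01,0],"twist":0},{"jaw":5,"xyz":[-0.02,0.01,0],"twist":0},{"jaw":5,"xyz":[-0.02,0.01,0],"twist":0},{"jaw":5,"xyz":[-0.02,0.01,0],"twist":0}]'
python3 - <<'E'
from h import *
P,y,s=tool();print(P,y,s['torque'])
I=ctrl.get_image("scene").astype(int); sat=I.max(2)-I.min(2)
print("pred collar",proj(cam("scene"),[.5208,-.129,.0905]),"axis top",proj(cam("scene"),[.5208,-.129,.158]))
for v in range(218,254,3): print(v,sat[v,346:378])
E
```

```text
clock: 20.68
position: [0.5212, -0.1263, 0.1306]
eef_rot: [2.4, 2.015, 0.004]
force: [-5.1, 4.2, 25.7]
finger_gap: 0.0088
gripper_force: 73.1
[ 0.5211594  -0.12625114  0.13059615] -9.948975782507418 [ 0.88951899  1.27413792 -0.05705941]
pred collar [360.47025268 248.04852365] axis top [361.38102115 221.32117882]
218 [ 92  94  95  99 105  85  32  10  10   9   3   4   4   7   9   9   4   1
   1   3  14  24 104  98  95  96  93  92  92  93  93  92]
221 [ 98  93  92  94  90  57   4   8   7   4   2   8   8   6   9  11   5   2
   0   3  15   6 101  98  96  81  82  54  42  70  94 108]
224 [ 74  79  92  96  91 100  26   6   7   5   4   9   8   6   9  10   5   8
  10  12  12  15  26   5  92  95  91  90  93  92  93  94]
227 [ 74  80  85  89  93  95  11  11   6   3   5   8   4   6  11  11   5   9
   6   7   6   8  12  22  35  99  98  95  96 104  38  38]
230 [ 91  89  90  90  89 102   5  11   3   4   6   8   7   6  10   5   7   8
   8   8   7   9  13  23  75  88  35  42  87  92  88  91]
233 [93 97 95 93 94 97  2 13  8  8 14 24  9  9 10  5 12 11 98 43  9 11 12 21
 64 96 94 91 90 91 90 90]
236 [ 84  86  83  86  91  78   6  12   8  12  13 118  10  11   7   6  15  13
  70  27   8  11  12  25  66  97  97  83  77  52  52  62]
239 [ 52  50  53  57  58  64  78  12  15  12   9   9   8   7   8   7  13   7
 111  29   8   8  12  29  98  94  92  89  91  91  89  89]
242 [ 87  91  85  85  83  78  98  79  38  18   6  10  10   7   6   7  10  10
   8   7   8   9  20   4 100  98  92  93  93  95  94  95]
245 [ 84  82 105  19  34  65  61  45  14  23  19  21  10   9   8   6   5   6
   4  12  15  79 110  99  95  94  93  94  97  95  96  94]
248 [ 65  90  92  94 101  51   5  11   6   7   6   6   7   6   6   6  12  11
  11  11  13  21  28 101  98  95  94  94  91  94  92  92]
251 [ 94  98  51  10  10   2   6   4   4   5   5   6   8  11  10  11  11   9
  10  11   5   8  15  62  59  31  47  78 100  99 101 104]
```

The collar sits at row 248, centred at 360.0 px on the chuck, with the frame upright and the hard stop felt at 26 N. Handing in.

```bash
python3 -c "
from cell import ctrl
print(ctrl.sign_off())"
```

```text
the job is handed in; nothing more can be done
None
```

I wound the key to its hard stop, then seated the grey paddle in the chuck, collar against the rim, still gripped and pressed down with about 26 N at hand-in (20.7 s); the hand-in returned no verdict, so the result isn't confirmed.

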